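# Charge a grinding jar from a pull-knob ball dispenser

### The arm

A 7-joint arm with a two-finger parallel gripper is mounted at the origin on a cart in front of the work surface, level with it; the furniture and walls round the work are solid. World frame = base frame: x ahead of the robot, y to its left, z up, the work surface at z = 0. Lengths are in m, angles in rad, forces in N, time in s.
With the tool pointing down it reaches from about 0.4 to 0.875 m from the base axis. Payload 6.5 kg.
Tool frame: the origin (TCP) lies midway between the tips of the shut fingers; the grasp point (between the pads) lies 19 mm behind it (env.hold_point_z is the distance from the TCP to the grasp point, in m); x points along the fingers, y is the direction in which the jaws open and shut, and the axes are right-handed (so a half turn about x gives the same grasp; the last joint's range is limited). The gripper opens to 88 mm and grips with 3 to 60 N. Pads are 18 mm wide; open, the fingers measure 123 mm over their backs; the gripper's body (75 mm by 187 mm) begins 45 mm behind the grasp point.
Start: joints at [-1.198, 0.536, -0.004, 1.538, 0.003, 1.067, -0.071], TCP at [0.276, 0.588, 0.239] pointing down, gripper open.
Joint ranges: [-2.7, 2.7], [-0.37, 2.16], [-1.27, 1.26], [0.24, 2.4], [-1.31, 4.45], [0.19, 1.91], [-2.76, 2.76]. Speed limits (rad/s): [2.39, 2.39, 3.14, 3.14, 3.14, 3.14, 3.14].

### API

Orientations are given as a unit quaternion [w, x, y, z].
In Python, from cell import env, eyes gives the robot as it stands.
- The arm moves only by the tool servo_tool, never from a script. Its argument "moves" is a list of rows, each a list of 3 entries, a list of its own where there are three numbers: the shift along the tool's x, y, z in mm, then the turn about the tool's x in degrees, then the opening, from 0 (shut) to 1 (fully open). A call has 1 to 20 rows; each row is the pose to reach, as a shift and turn from the pose commanded when the call began, along the tool's axes at that moment; what a row does not reach only later rows make up. A row lasts 1/12 s, in which the tool goes at most 41.7 mm and 7.16 degrees, less where a joint would pass 70% of its speed; a pose out of reach is approached as far as the arm can. A call with a gripper value outside its range is refused whole. The fingers move at their own pace and stop on an object; "force" is the grip in N (left out, the last holds). Time passes only in rows, so rows that repeat a pose let the fingers close. It gives the time, the measured TCP pose, the force and the opening at its end, in the units of the state.
- env.get_obs(): the state, without advancing time (a new reading comes with each control period).
- eyes.grab_frame(name): name is "scene" or "side" or "wrist"; returns a dict with "frame" (420x560x3 uint8, red, green, blue), "intrinsics" (3x3 intrinsics, pixels), "R" (3x3) and "t" (3): a world point X has camera coordinates R X + t. Camera axes: x right, y down, z forward; pixel columns grow to the right and rows downward; lengths in m; the calibration is good to about 2 mm. A picture is of the moment at which its call begins. There is no depth.
- env.job_done(): hands the job in, once; it reports no verdict.
Trained networks look in the newest picture that a camera, given by its name, has taken for a name from the list of things; names that differ only in an ending like _2 or _b are one class to them, and where a whole thing is asked for, a point or a joint stands for the part that bears it (a point fixed in the world has none). Each returns a list of dicts, best first, with "conf" (0 to 1); they miss things now and then, are a little off and sometimes report something else, mostly with a low value. They report only what shows in the picture. A call takes as long as a camera call. They do not tell look-alikes from the thing itself.
- eyes.find_in(camera, name): "point" ([column, row] in pixels, amid what is visible of it).
- eyes.place_of(camera, name): "point" ([column, row] in pixels: a listed point, or the origin of a listed thing).
The state is a dict: "t": time; "qpos": joint angles; "joint_velocities": joint speeds; "joint_efforts": joint torques, N m; "position": TCP position; "orientation": TCP orientation; "force": force on the tool from outside, world axes, zero at the start; "moment": the same for the moment, N m; "gripper_width": finger opening in m.
Only numpy, scipy, OpenCV 4.12 (cv2) and the standard library are available. Lean on these libraries where they do the work, as an engineer would, in place of code of your own. Each camera call takes 0.05 s, during which the arm holds its last target.

### The job

Move the open steel jar under the dispenser's spout, pushed home against both rubber posts, then pull the red knob out until it clicks so that all four steel balls run into the jar, and push the knob fully back in. Then bring the loaded jar, upright with all four balls in it, to the round white mat, stand it wholly on the mat and let go. Leave the bottle, the timer, the brass weight and the marker where they are.

Things in the scene. Friction and masses are not known exactly. Their poses are not given: they have to be found in the camera images.
- dispenser: white and grey ball dispenser, fixed; footprint 66 mm (its x) by 106 mm (its y), at most 81 mm high. Origin on the table; own z up, +x from its front panel (at x = -31 mm; the red knob sticks out there) to its back. Four balls wait in its open channel, which slopes down towards its -y side, behind the knob's gate rod; with the knob out they roll off the spout by themselves within 2 s
- spout (a point): lower end of the channel floor, at x = 0, y = -80 mm in the dispenser's frame, 40 mm above the table. The aluminium channel, 25 mm wide outside and 17 mm inside, overhangs the housing here; its underside is 37 mm and its walls' tops 53 mm above the table at this end; they rise to 76 mm at the channel's upper end
- pull_knob (a joint): travel of the pull knob in m: 0 = fully in (gate closed), 0.030 = fully out (gate open). It slides along the dispenser's -x. A detent is passed at 0 to 0.005 and another at 0.019 to 0.024, each taking 6 to 12 N either way; else about 1 N moves it and it stays where it is left. The balls are free beyond about 0.016. A green band on the stem shows when it is out
- knob_head (a point): centre of the round red knob head (moves with it): 36 mm diameter, 14 mm thick along the dispenser's x, 58 mm above the table. Behind it is a bare steel stem, 10 mm diameter; when in, 38 mm of stem is free between the head's rear face and the bezel on the panel. It can be hooked from above by two fingers astride the stem, or pinched
- cradle (a point): where the jar's centre (half-way up) is when the jar stands pushed home against both posts under the spout: x = 0, y = -98 mm in the dispenser's frame, 16.5 mm above the table. The two rubber posts (12 mm diameter, 23 mm high) stand at x = +22 and -22 mm, y = -67 mm in the dispenser's frame; the jar comes in along its +y
- jar_center (a point): centre, half-way up, of the open round steel grinding jar: outer diameter 64 mm, height 33 mm, wall 3.5 mm, floor 4 mm thick, 0.25 kg (may vary by a third)
- mat_center (a point): centre of the round white mat with a yellow ring, 120 mm diameter, printed-thin (a jar slides over its edge freely), on the table
- ball0_center (a point): centre of steel grinding ball number 1 of 4 from the gate upwards, 14 mm diameter, 11 g
- ball1_center (a point): centre of steel grinding ball number 2 of 4 from the gate upwards, 14 mm diameter, 11 g
- ball2_center (a point): centre of steel grinding ball number 3 of 4 from the gate upwards, 14 mm diameter, 11 g
- ball3_center (a point): centre of steel grinding ball number 4 of 4 from the gate upwards, 14 mm diameter, 11 g
- by_bottle_amber: amber glass bottle with black cap, upright, 47 mm diameter, 92 mm tall; bystander, origin at the centre of its underside
- by_lab_timer: white digital timer lying flat, 66 x 62 x 18 mm; bystander, origin at the centre of its underside
- by_cal_weight: small brass weight with a knob, 22 mm diameter, 38 mm tall; bystander, origin at the centre of its underside
- by_marker_blue: white marker pen with blue cap lying flat, 13 mm thick, 127 mm long; bystander, origin at the centre of its underside
Mind the look-alikes: they are no part of the job. There is more than one size of the part that bears jar_center; the job needs the larger.

How it is judged:
By the outcome, as a careful person would: the job done as asked, in the order asked, and still so for the second after the job is handed in, with the robot touching nothing.
It also fails if it takes over 72 s, if anything falls off the work surface, if the arm or the gripper's body presses on something with over 40 N, if the wrist force passes 120 N, or if a joint passes its speed limit or range.

## Working session

There is one attempt and no reset: what is moved stays moved. The work goes in short steps, Python scripts to look and compute and a tool call to move; the robot and the scene stay as the last step left them, time stands still between calls to the robot, and variables do not carry over. Pictures are saved under pics/ and viewed, and the job is handed in when it is done.

Besides the shell and the picture viewer there is one more tool, called after "Emit:" as name(argument=value, ...), one argument or row to a line, values as JSON. servo_tool: Moves the arm, as the interface text tells. Its arguments: {"type":"object","properties":{"moves":{"type":"array"},"force":{"type":"number"}},"required":["moves"]}

```bash
mkdir -p pics; ls; cat > h.py <<'E'
import numpy as np, cv2
from cell import env, eyes
def grab(n,f):
    d=eyes.grab_frame(n); cv2.imwrite('pics/'+f,d['frame'][:,:,::-1]); return d
def ray(d,p):
    K=np.array(d['intrinsics']);R=np.array(d['R']);t=np.array(d['t'])
    v=R.T@np.linalg.inv(K)@np.array([p[0],p[1],1.]); return -R.T@t, v
def atz(d,p,z):
    c,v=ray(d,p); return c+v*(z-c[2])/v[2]
def proj(d,X):
    q=np.array(d['R'])@np.array(X)+np.array(d['t']); q=np.array(d['intrinsics'])@q; return q[:2]/q[2]
E
python3 - <<'E'
from h import *
o=env.get_obs(); print(o['t'],o['position'],o['orientation'],o['gripper_width'],env.hold_point_z)
for c in ['scene','side','wrist']:
    d=grab(c,c+'0.png'); print(c,ray(d,[280,210]))
    for n,z in [('knob_head',.058),('jar_center',.0165),('mat_center',0),('spout',.04),('cradle',.0165),('dispenser',0),('by_bottle_amber',0),('by_lab_timer',0),('by_cal_weight',0),('by_marker_blue',0)]:
        for r in eyes.place_of(c,n)[:3]: print(c,n,np.round(r['point'],1),round(r['conf'],2),np.round(atz(d,r['point'],z),4))
E
```

```text
pics
0.0 [0.27586268 0.5878916  0.23787361] [ 0.69008063  0.15323668  0.69026204 -0.15442006] 0.08798191606935758 0.0187
scene (array([-0.05186184, -0.70538812,  1.1328303 ]), array([ 0.4236599 ,  0.55892579, -0.71283125]))
scene knob_head [253.7 203.9] 0.64 [0.5345 0.2068 0.058 ]
scene jar_center [306.5 295.6] 0.71 [ 0.4766 -0.1411  0.0165]
scene jar_center [293.4 325.9] 0.53 [ 0.3895 -0.1961  0.0165]
scene jar_center [351.  242.6] 0.16 [ 0.7078 -0.0672  0.0165]
scene mat_center [264.6 276.6] 0.65 [ 0.4256 -0.0109  0.    ]
scene spout [283.6 215.4] 0.92 [0.5929 0.1257 0.04  ]
scene cradle [283.6 226.7] 0.64 [0.5777 0.1039 0.0165]
scene dispenser [277.9 207.4] 0.63 [0.6228 0.1966 0.    ]
scene dispenser [285.7 228. ] 0.3 [0.5891 0.1075 0.    ]
scene by_bottle_amber [350.  241.2] 0.91 [ 0.7203 -0.0517  0.    ]
scene by_lab_timer [195.4 192.6] 0.55 [0.4337 0.4146 0.    ]
scene by_lab_timer [252.2 205.2] 0.26 [0.5586 0.2538 0.    ]
scene by_cal_weight [339.2 216. ] 0.49 [0.7641 0.0501 0.    ]
scene by_marker_blue [244.1 159.5] 0.49 [0.6659 0.4685 0.    ]
side (array([0.54458833, 1.03076
[... 470 characters left out ...]
side cradle [273.9 231.7] 0.93 [0.5755 0.1099 0.0165]
side dispenser [254.8 251.2] 0.89 [0.6202 0.1728 0.    ]
side dispenser [212.  218.6] 0.18 [0.7499 0.0407 0.    ]
side by_bottle_amber [227.4 196.5] 0.69 [ 0.7227 -0.0752  0.    ]
side by_bottle_amber [263.2 226.6] 0.44 [0.6062 0.0674 0.    ]
side by_lab_timer [337.4 321.6] 0.78 [0.428  0.3909 0.    ]
side by_lab_timer [288.  239.4] 0.44 [0.5379 0.1187 0.    ]
side by_cal_weight [207.3 217.5] 0.54 [0.7637 0.0365 0.    ]
side by_marker_blue [222.1 336.4] 0.51 [0.6635 0.4448 0.    ]
wrist (array([0.20042128, 0.62317236, 0.38504453]), array([ 0.29242827, -0.13066548, -0.94733813]))
wrist by_lab_timer [211.4 310.7] 0.73 [0.4224 0.4056 0.    ]
```

View pics/scene0.png

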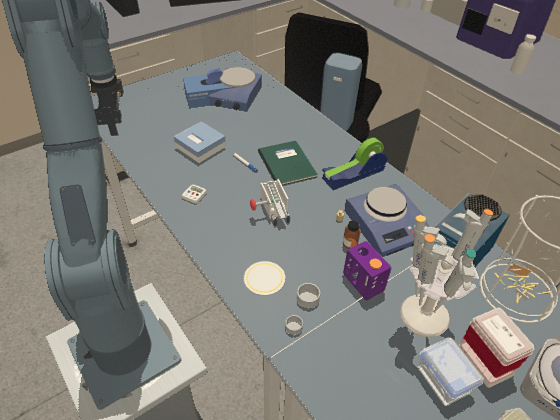

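View pics/side0.png

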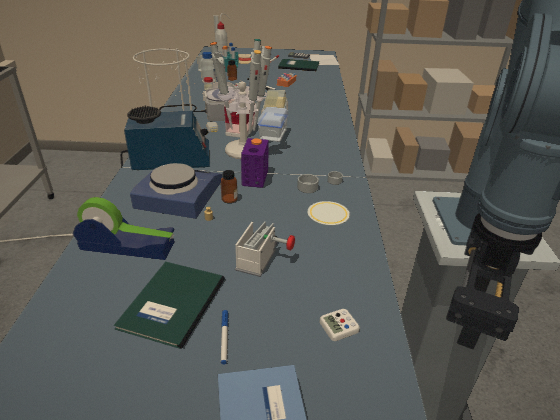

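View pics/wrist0.png

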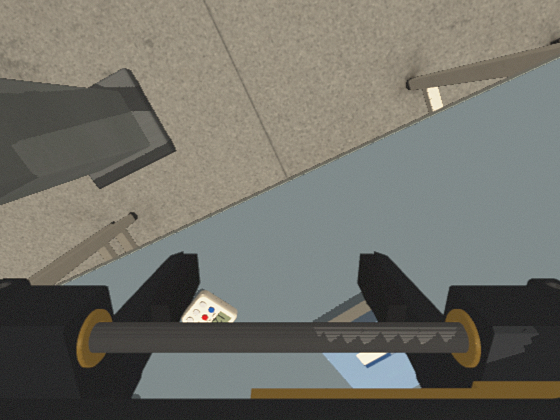

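```bash
python3 - <<'E'
import cv2
a=cv2.imread('pics/scene0.png')[165:345,230:390]; b=cv2.imread('pics/side0.png')[165:285,200:360]
cv2.imwrite('pics/z0s.png',cv2.resize(a,None,fx=3.3,fy=3.3,interpolation=2)); cv2.imwrite('pics/z0d.png',cv2.resize(b,None,fx=5,fy=5,interpolation=2))
E
```

```text
(no output)
```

View pics/z0s.png

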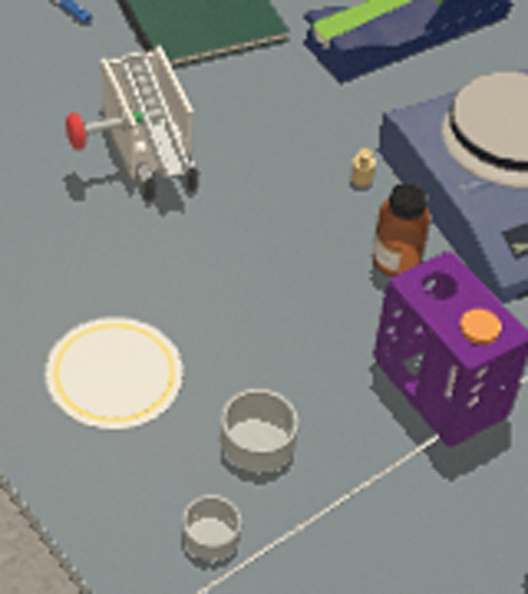

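View pics/z0d.png

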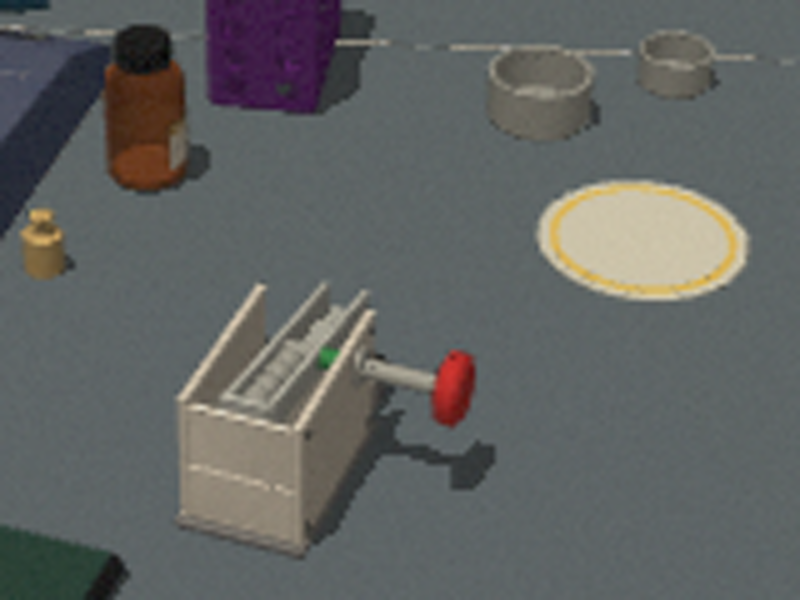

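```bash
cat >> h.py <<'E'
def tri(obs):
    A=np.zeros((3,3));b=np.zeros(3)
    for d,p in obs:
        c,v=ray(d,p); v=v/np.linalg.norm(v); P=np.eye(3)-np.outer(v,v); A+=P;b+=P@c
    return np.linalg.solve(A,b)
E
python3 - <<'E'
from h import *
s=eyes.grab_frame('scene'); d=eyes.grab_frame('side')
S=lambda x,y:(x/3.3+230-.35,y/3.3+165-.35); D=lambda x,y:(x/5+200-.4,y/5+165-.4)
for n,p,q,z in [('jar',(259,432),(540,93),.0165),('mat',(114,373),(643,240),0),('knob',(76,131),(455,388),.058),('small',(211,530),(676,64),.013)]:
    print(n,atz(s,S(*p),z),atz(d,D(*q),z),tri([(s,S(*p)),(d,D(*q))]))
for p in [(375,362),(450,446)]: print('box',atz(s,S(*p),0))
print('disp base side', [atz(d,D(*q),0) for q in [(182,526),(302,555)]])
E
```

```text
jar [ 0.48035806 -0.14357489  0.0165    ] [ 0.48410933 -0.14420746  0.0165    ] [ 0.48247464 -0.14350553  0.0160919 ]
mat [ 0.42240264 -0.01340611  0.        ] [ 0.42629793 -0.01327692  0.        ] [ 0.42455986 -0.01320439 -0.00069322]
knob [0.53075122 0.20700203 0.058     ] [0.53202695 0.20321619 0.058     ] [0.53108707 0.20574334 0.05948631]
small [ 0.3924453 -0.1932167  0.013    ] [ 0.39728824 -0.19291795  0.013     ] [ 0.39512848 -0.1930817   0.01201922]
box [ 0.61835948 -0.13633559  0.        ]
box [ 0.61203293 -0.23970754  0.        ]
disp base side [array([0.65908176, 0.24501847, 0.        ]), array([0.60057332, 0.26125143, 0.        ])]
```

```bash
cat >> h.py <<'E'
from scipy.spatial.transform import Rotation as Ro
def tool():
    o=env.get_obs(); w,x,y,z=o['orientation']; return np.array(o['position']),Ro.from_quat([x,y,z,w]).as_matrix(),o
def plan(T,yaw_deg=None):
    p,R,o=tool(); sh=R.T@(np.array(T)-p)*1000
    y=np.degrees(np.arctan2(R[1,1],R[0,1]))
    r=None
    if yaw_deg is not None:
        dy=(yaw_deg-y+90)%180-90; r=-dy   # tool x is down
    print('t',round(o['t'],2),'pos',np.round(p,4),'yaw_y',round(y,1),'xaxis',np.round(R[:,0],3),'q7',round(o['qpos'][6],2),'w',round(o['gripper_width'],4),'F',np.round(o['force'],1)); print('shift',np.round(sh,1),'turn',r)
E
python3 - <<'E'
from h import *
plan([.482,-.1435,.2],-15.5); plan([.50,.12,.25],-15.5)
p,R,o=tool();print(R)
E
```

```text
t 1.75 pos [0.2762 0.5884 0.2387] yaw_y 64.9 xaxis [ 0. -0. -1.] q7 -0.07 w 0.0884 F [ 0.5 -0.8 -0.1]
shift [  38.7 -575.1  497.3] turn 80.35930072510567
t 1.75 pos [0.2762 0.5884 0.2387] yaw_y 64.9 xaxis [ 0. -0. -1.] q7 -0.07 w 0.0884 F [ 0.5 -0.8 -0.1]
shift [ -11.3 -328.9  401.6] turn 80.35930072510567
[[ 4.51404858e-05  4.24842574e-01  9.05267245e-01]
 [-1.06649402e-05  9.05267246e-01 -4.24842574e-01]
 [-9.99999999e-01  9.52297919e-06  4.53951239e-05]]
```

Emit:
servo_tool(
  moves=[
    [[-11,-40,110],20,1],
    [[-11,-80,220],40,1],
    [[-11,-120,330],60,1],
    [[-11,-159,433],80.4,1],
    [[-11,-159,433],80.4,1],
    [[-11,-159,433],80.4,1],
    [[-11,-159,433],80.4,1],
    [[-11,-159,433],80.4,1],
    [[-11,-159,433],80.4,1],
    [[-11,-159,433],80.4,1],
    [[-11,-159,433],80.4,1],
    [[-11,-159,433],80.4,1],
    [[-11,-159,433],80.4,1],
    [[-11,-159,433],80.4,1],
  ],
)

```text
t: 2.92
position: [0.6002, 0.2611, 0.2495]
orientation: [-0.428, -0.563, -0.429, 0.563]
force: [-0.2, 0.8, 0.6]
gripper_width: 0.0881
```

```bash
python3 - <<'E'
from h import *
plan([.482,-.1435,.2],-15.5)
d=grab('wrist','w1.png')
for n,z in [('knob_head',.058),('spout',.04),('cradle',.0165),('dispenser',0)]:
    for r in eyes.place_of('wrist',n)[:2]: print(n,np.round(r['point'],1),round(r['conf'],2),np.round(atz(d,r['point'],z),4))
E
```

```text
t 2.92 pos [0.6002 0.2611 0.2495] yaw_y -15.5 xaxis [-0.001  0.001 -1.   ] q7 -0.57 w 0.0881 F [-0.2  0.8  0.6]
shift [ 49.4  -6.1 421.5] turn 0.048057456717771174
spout [301.  283.6] 0.77 [0.5914 0.1139 0.04  ]
cradle [294.6 286.1] 0.88 [0.5793 0.0974 0.0165]
dispenser [296.8 217.9] 0.7 [0.6082 0.1936 0.    ]
```

View pics/w1.png

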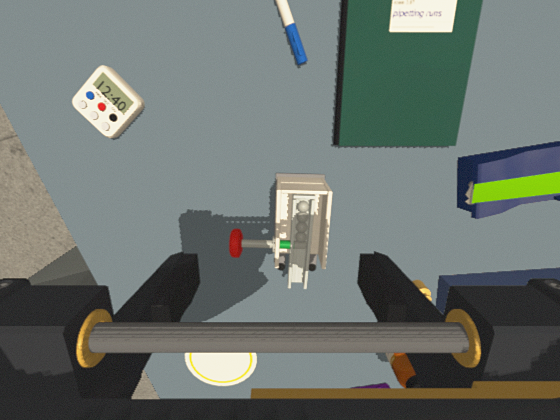

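```bash
python3 - <<'E'
import cv2
a=cv2.imread('pics/w1.png')[165:305,215:355]
cv2.imwrite('pics/z1.png',cv2.resize(a,None,fx=4.2,fy=4.2,interpolation=2))
E
```

```text
(no output)
```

View pics/z1.png

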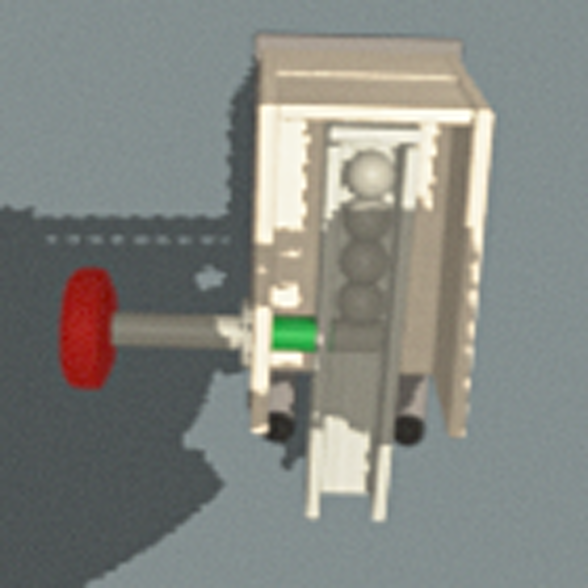

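```bash
python3 - <<'E'
from h import *
from scipy.optimize import least_squares
d=eyes.grab_frame('wrist')
Z=lambda x,y:np.array((x/4.2+215-.4,y/4.2+165-.4))
obs=[((0,-80,40),(343,492)),((22,-67,23),(409,431)),((-22,-67,23),(279,429)),((0,-81,53),(346.5,519)),((-33,53,0),(256,37)),((33,53,0),(462,40)),((-33,53,81),(258,105)),((33,53,81),(492,108))]
def f(q,full=False):
    c,s=np.cos(q[2]),np.sin(q[2]); r=[]
    for (x,y,z),p in obs:
        X=[q[0]+(c*x-s*y)/1e3,q[1]+(s*x+c*y)/1e3,z/1e3]; r.append(proj(d,X)-Z(*p))
    return np.array(r) if full else np.ravel(r)
r=least_squares(f,[.616,.202,-.27],loss='soft_l1'); q=r.x; print(q[:2],np.degrees(q[2])); print(np.round(f(q,True),1))
c,s=np.cos(q[2]),np.sin(q[2]); W=lambda x,y:(q[0]+c*x-s*y,q[1]+s*x+c*y)
print('cradle',W(0,-.098),'spout',W(0,-.08)); k=atz(d,Z(88,328),.058); e=k[:2]-q[:2]; print('knob',k, c*e[0]+s*e[1],-s*e[0]+c*e[1])
E
```

```text
[0.6111859  0.20176178] -17.160014616723043
[[ 0.4 -4. ]
 [ 0.1 -3.6]
 [-0.3 -4. ]
 [ 0.  -4.5]
 [-0.1  1.4]
 [-0.2  2.2]
 [-1.3  0.7]
 [ 3.4  1.8]]
cradle (np.float64(0.5822718507035145), np.float64(0.10812430023540977)) spout (np.float64(0.5875825943137885), np.float64(0.12532302118511804))
knob [0.52847493 0.2045418  0.058     ] -0.07984926804280891 -0.021746888660737946
```

```bash
python3 - <<'E'
from h import *
from scipy.optimize import least_squares
d=eyes.grab_frame('wrist')
Z=lambda x,y:np.array((x/4.2+215-.4,y/4.2+165-.4))
obs=[((0,-80,40),(343,492)),((22,-67,23),(409,431)),((-22,-67,23),(279,429)),((0,-81,53),(346.5,519))]
for ps in (-18,-17.2,-16,None):
  def f(q,full=False):
    a=q[2] if ps is None else np.radians(ps)
    c,s=np.cos(a),np.sin(a); r=[]
    for (x,y,z),p in obs:
        X=[q[0]+(c*x-s*y)/1e3,q[1]+(s*x+c*y)/1e3,z/1e3]; r.append(proj(d,X)-Z(*p))
    return np.array(r) if full else np.ravel(r)
  q=least_squares(f,[.616,.202,-.27]).x; a=q[2] if ps is None else np.radians(ps)
  c,s=np.cos(a),np.sin(a)
  print(np.degrees(a),q[:2],'cradle',q[0]+s*.098,q[1]-c*.098,np.abs(f(q)).max())
# stem direction
A=atz(d,Z(115,330),.058);B=atz(d,Z(315,334),.058);v=B-A;print('stem yaw',np.degrees(np.arctan2(v[1],v[0])))
A=atz(d,Z(346,492),.04);B=atz(d,Z(368,155),.066);v=A-B;print('chan dir',np.degrees(np.arctan2(v[0],-v[1]))*-1)
E
```

```text
-18.0 [0.61077216 0.19494813] cradle 0.5804884906514197 0.10174459010562446 0.5653119264805468
-17.2 [0.60978426 0.19526162] cradle 0.5808048717305482 0.10164434418401472 0.37269706510312517
-16.0 [0.60829437 0.19570564] cradle 0.5812819095903495 0.10150199612039684 0.3993693821466877
-16.90122171470315 [0.60941418 0.19537509] cradle 0.5809233679171714 0.10160796795353444 0.3720119573758325
stem yaw -16.6577278319771
chan dir 16.38173309842169
```

Emit:
servo_tool(
  moves=[
    [[30,-33,322],1.3,1],
    [[30,-33,322],1.3,1],
    [[30,-33,322],1.3,1],
    [[30,-33,322],1.3,1],
    [[30,-33,322],1.3,1],
    [[30,-33,322],1.3,1],
    [[30,-33,322],1.3,1],
    [[30,-33,322],1.3,1],
    [[30,-33,322],1.3,1],
    [[30,-33,322],1.3,1],
  ],
)

```text
t: 4.1
position: [0.482, -0.0422, 0.22]
orientation: [0.42, 0.569, 0.42, -0.568]
force: [1.5, 0.8, -0.2]
gripper_width: 0.0884
```

```bash
python3 - <<'E'
from h import *
plan([.482,-.1435,.1],-16.8)
d=grab('wrist','w2.png')
for n,z in [('jar_center',.0165),('mat_center',0)]:
    for r in eyes.place_of('wrist',n)[:2]: print(n,np.round(r['point'],1),round(r['conf'],2),np.round(atz(d,r['point'],z),4))
E
```

```text
t 4.1 pos [ 0.482  -0.0422  0.22  ] yaw_y -17.0 xaxis [ 0.  0. -1.] q7 -0.12 w 0.0884 F [ 1.5  0.8 -0.2]
shift [120.   29.6  96.9] turn -0.23756485776344505
jar_center [253.4 300.1] 0.93 [ 0.4003 -0.1913  0.0165]
jar_center [302.9 255.3] 0.72 [ 0.4838 -0.1452  0.0165]
mat_center [224.8 172.9] 0.58 [ 0.4205 -0.0155  0.    ]
mat_center [501.1  32.9] 0.22 [0.759  0.0408 0.    ]
```

View pics/w2.png

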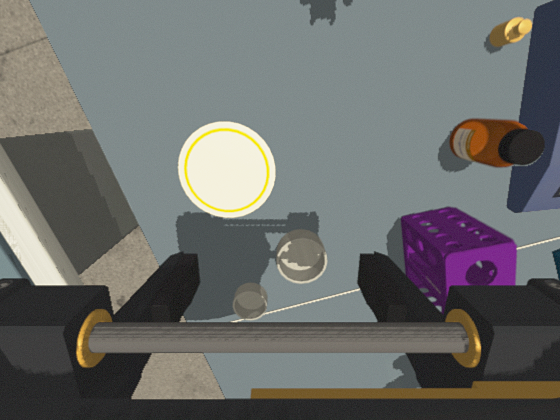

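Emit:
servo_tool(
  moves=[
    [[90,30,98],0,1],
    [[90,30,98],0,1],
    [[90,30,98],0,1],
    [[90,30,98],0,1],
    [[130,30,98],0,1],
    [[170,30,98],0,1],
    [[200,30,98],0,1],
    [[214,30,98],0,1],
    [[214,30,98],0,1],
  ],
)

```text
t: 5.0
position: [0.4821, -0.1411, 0.003]
orientation: [-0.421, -0.567, -0.423, 0.568]
force: [-0.6, 0.6, 1.2]
gripper_width: 0.088
```

Emit:
servo_tool(
  moves=[
    [[0,0,0],0,0.5],
    [[0,0,0],0,0.5],
    [[0,0,0],0,0.5],
    [[0,0,0],0,0.5],
    [[0,0,0],0,0.5],
    [[0,0,0],0,0.5],
    [[0,0,0],0,0.5],
  ],
  force=25,
)

```text
t: 5.58
position: [0.4834, -0.1429, 0.0069]
orientation: [0.422, 0.568, 0.421, -0.567]
force: [-2.0, 1.4, 6.6]
gripper_width: 0.0644
```

```bash
python3 - <<'E'
from h import *
yd=np.array([.289,.957])
plan([*(np.array([.581,.1015])-.045*yd),.006],-16.8)
d=grab('side','s3.png'); cv2.imwrite('pics/s3z.png',cv2.resize(d['frame'][130:260,200:380,::-1],None,fx=4,fy=4,interpolation=2))
E
```

```text
t 5.58 pos [ 0.4834 -0.1429  0.0069] yaw_y -16.8 xaxis [ 0.001  0.001 -1.   ] q7 0.32 w 0.0644 F [-2.   1.4  6.6]
shift [   1.2   22.7 -217.2] turn -0.013789943363008206
```

View pics/s3z.png

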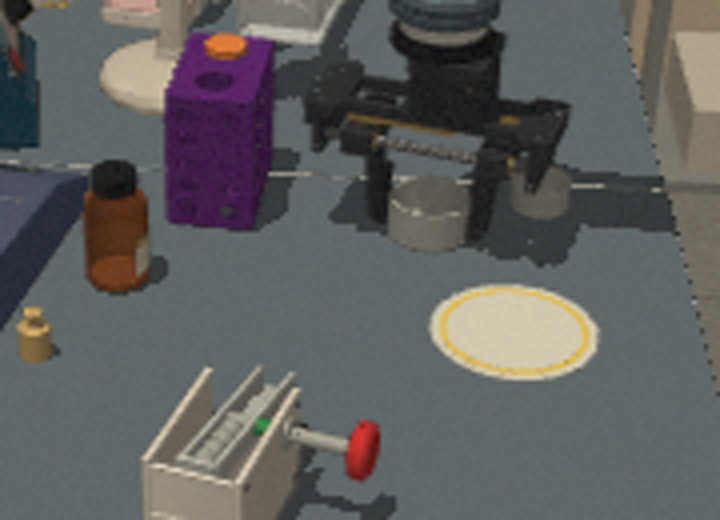

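Emit:
servo_tool(
  moves=[
    [[-15,0,0],0,0.5],
    [[-15,2,-20],0,0.5],
    [[-15,6,-55],0,0.5],
    [[-15,10,-92],0,0.5],
    [[-15,14,-130],0,0.5],
    [[-15,18,-168],0,0.5],
    [[-15,22,-190],0,0.5],
    [[-14,23,-205],0,0.5],
    [[-7,23,-205],0,0.5],
    [[-2,23,-205],0,0.5],
    [[0,23,-205],0,0.5],
    [[0,23,-205],0,0.5],
  ],
)

```text
t: 6.63
position: [0.5638, 0.0454, 0.0066]
orientation: [0.42, 0.568, 0.421, -0.568]
force: [-3.2, 4.9, 11.0]
gripper_width: 0.064
```

```bash
python3 - <<'E'
from h import *
plan([.581,.1015,.006],-16.8)
d=grab('scene','s4.png'); cv2.imwrite('pics/s4z.png',cv2.resize(d['frame'][150:300,200:380,::-1],None,fx=4,fy=4,interpolation=2))
d=grab('wrist','w4.png')
E
```

```text
t 6.63 pos [0.5638 0.0454 0.0066] yaw_y -16.9 xaxis [-0.001  0.002 -1.   ] q7 -0.04 w 0.064 F [-3.2  4.9 11. ]
shift [  0.7   0.1 -58.7] turn -0.14647958092828617
```

View pics/s4z.png

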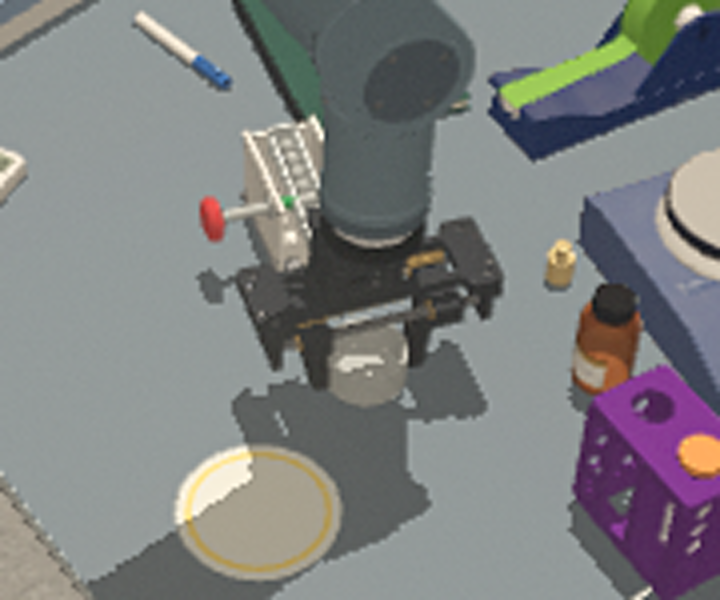

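View pics/w4.png

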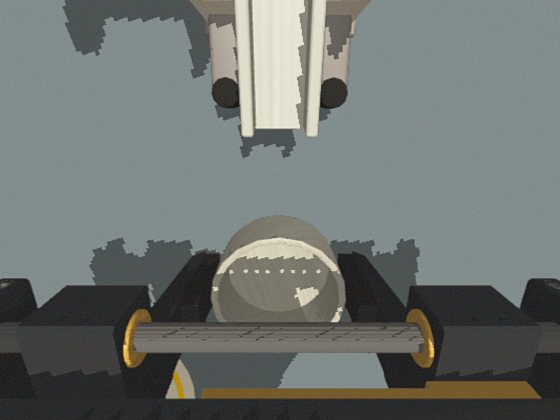

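```bash
python3 - <<'E'
from h import *
d=eyes.grab_frame('wrist'); p,R,o=tool()
a=atz(d,(225.5,93),.023);b=atz(d,(333.5,93),.023)
v=b-a; print(a,b,np.linalg.norm(v),np.degrees(np.arctan2(v[1],v[0])))
yaw=np.arctan2(v[1],v[0]); yd=np.array([-np.sin(yaw),np.cos(yaw)])
c=(a+b)[:2]/2-.031*yd; print('cradle',c); plan([*c,.006])
s=atz(d,(280.5,129),.04); print(s[:2]-.018*yd)
# jar: rim outer extents left/right
for q in [(212,288),(346,288)]: print(atz(d,q,.033))
E
```

```text
[0.56909447 0.136592   0.023     ] [0.61105668 0.12378101 0.023     ] 0.0438742371522056 -16.97732954308714
cradle [0.58102378 0.10053747]
t 6.78 pos [0.5639 0.0454 0.0066] yaw_y -17.0 xaxis [-0.     0.002 -1.   ] q7 -0.04 w 0.064 F [-2.   4.8 11.3]
shift [  0.7   0.3 -57.8] turn None
[0.58131193 0.10031598]
[0.5352938  0.05795113 0.033     ]
[0.5949067  0.03980591 0.033     ]
```

Emit:
servo_tool(
  moves=[
    [[-0.5,0,-12],0,0.5],
    [[-0.5,0,-26],0,0.5],
    [[-0.5,0,-40],0,0.5],
    [[-0.5,0,-48],0,0.5],
    [[-0.5,0,-52],0,0.5],
    [[-0.5,0,-54],0,0.5],
    [[-0.5,0,-55],0,0.5],
    [[-0.5,0,-56],0,0.5],
    [[-0.5,0,-56],0,0.5],
    [[-0.5,0,-56],0,0.5],
  ],
)

```text
t: 7.62
position: [0.5805, 0.0957, 0.0067]
orientation: [-0.421, -0.568, -0.419, 0.569]
force: [-2.2, -4.4, 7.2]
gripper_width: 0.0643
```

```bash
python3 - <<'E'
from h import *
plan([.581,.1005,.006])
p,R,o=tool(); print('tool F',R.T@np.array(o['force']))
E
```

```text
t 7.62 pos [0.5805 0.0957 0.0067] yaw_y -17.1 xaxis [ 0.    -0.003 -1.   ] q7 -0.13 w 0.0643 F [-2.2 -4.4  7.2]
shift [ 0.7 -1.  -4.7] turn None
tool F [-7.21793867 -0.84128763  4.84377725]
```

Emit:
servo_tool(
  moves=[
    [[0,0,-1],0,0.5],
    [[0,0,-2],0,0.5],
    [[0,0,-3],0,0.5],
    [[0,0,-4],0,0.5],
    [[0,0,-4],0,0.5],
    [[0,0,-4],0,0.5],
  ],
)

```text
t: 8.12
position: [0.5818, 0.0996, 0.0067]
orientation: [-0.421, -0.568, -0.419, 0.569]
force: [-1.2, -5.2, 6.5]
gripper_width: 0.0644
```

```bash
python3 - <<'E'
from h import *
plan([.581,.1005,.006])
p,R,o=tool(); print('tool F',R.T@np.array(o['force'])); grab('wrist','w5.png')
E
```

```text
t 8.12 pos [0.5818 0.0996 0.0067] yaw_y -17.1 xaxis [ 0.    -0.003 -1.   ] q7 -0.14 w 0.0644 F [-1.2 -5.2  6.5]
shift [ 0.7 -1.1 -0.6] turn None
tool F [-6.45798337  0.39689317  5.29098003]
```

View pics/w5.png

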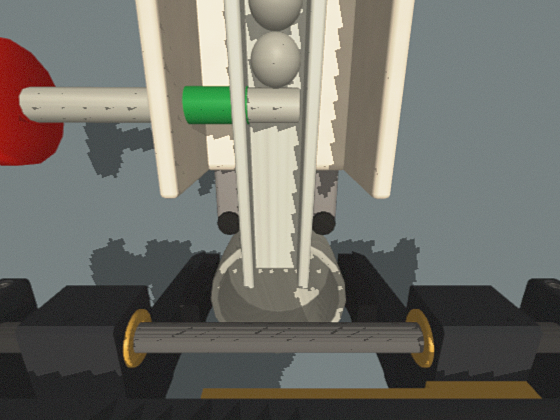

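Emit:
servo_tool(
  moves=[
    [[0,0,-1],0,0.5],
    [[0,0,-2],0,0.5],
    [[0,0,-3],0,0.5],
    [[0,0,-3],0,0.5],
  ],
)

```text
t: 8.5
position: [0.5827, 0.1025, 0.0067]
orientation: [-0.421, -0.568, -0.419, 0.569]
force: [-2.1, -5.2, 6.9]
gripper_width: 0.0641
```

```bash
python3 - <<'E'
from h import *
plan([.581,.1005,.006])
p,R,o=tool(); print('tool F',R.T@np.array(o['force'])); grab('wrist','w6.png')
E
```

```text
t 8.5 pos [0.5827 0.1025 0.0067] yaw_y -17.1 xaxis [ 0.    -0.003 -1.   ] q7 -0.14 w 0.0641 F [-2.1 -5.2  6.9]
shift [ 0.7 -1.1  2.4] turn None
tool F [-6.84392798 -0.45826835  5.58680998]
```

View pics/w6.png

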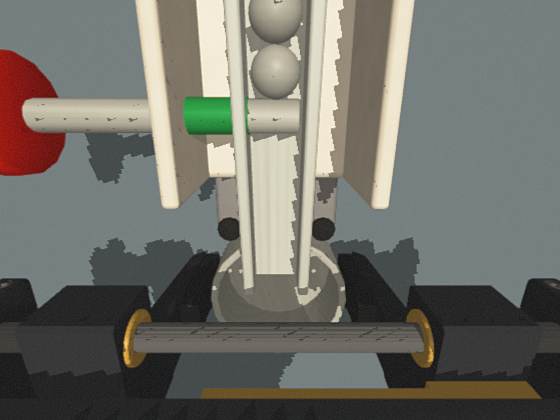

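Emit:
servo_tool(
  moves=[
    [[0,0,-1],0,0.5],
    [[0,0,-2],0,0.5],
    [[0,0,-2],0,0.5],
  ],
)

```text
t: 8.8
position: [0.5829, 0.1032, 0.0066]
orientation: [-0.421, -0.568, -0.419, 0.57]
force: [-2.7, -7.3, 8.0]
gripper_width: 0.064
```

Emit:
servo_tool(
  moves=[
    [[0,0,-1],0,0.5],
    [[0,0,-2],0,0.5],
    [[0,0,-2],0,0.5],
  ],
)

```text
t: 9.05
position: [0.5829, 0.1033, 0.0066]
orientation: [-0.421, -0.567, -0.418, 0.571]
force: [-3.8, -10.5, 10.8]
gripper_width: 0.0646
```

```bash
python3 - <<'E'
from h import *
plan([.581,.1005,.006])
p,R,o=tool(); print('tool F',R.T@np.array(o['force'])); d=grab('wrist','w7.png')
E
```

```text
t 9.05 pos [0.5829 0.1033 0.0066] yaw_y -17.2 xaxis [-0.002 -0.006 -1.   ] q7 -0.15 w 0.0646 F [ -3.8 -10.5  10.8]
shift [ 0.6 -1.   3.2] turn None
tool F [-10.76413055  -0.53710259  11.21292082]
```

View pics/w7.png

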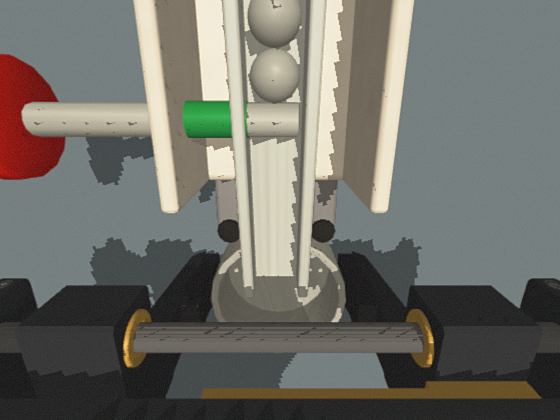

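Emit:
servo_tool(
  moves=[
    [[0,0,0],0,0.5],
    [[0,0,0],0,0.5],
  ],
  force=4,
)

```text
t: 9.27
position: [0.5832, 0.1055, 0.0061]
orientation: [-0.421, -0.568, -0.419, 0.57]
force: [-0.4, -5.9, 2.1]
gripper_width: 0.065
```

Emit:
servo_tool(
  moves=[
    [[0,0,0],0,1],
    [[0,0,0],0,1],
    [[0,0,0],0,1],
    [[0,0,0],0,1],
    [[0,0,0],0,1],
  ],
)

```text
t: 9.68
position: [0.5836, 0.1106, 0.0062]
orientation: [0.421, 0.568, 0.422, -0.568]
force: [0.1, 0.8, -0.2]
gripper_width: 0.0881
```

```bash
python3 - <<'E'
from h import *
plan([.581,.1005,.15])
p,R,o=tool(); print('tool F',R.T@np.array(o['force'])); d=grab('wrist','w8.png')
E
```

```text
t 9.68 pos [0.5836 0.1106 0.0062] yaw_y -16.8 xaxis [-0.  0. -1.] q7 -0.15 w 0.0881 F [ 0.1  0.8 -0.2]
shift [-143.8    0.4   10.4] turn None
tool F [ 0.1752995  -0.18921642 -0.80764169]
```

View pics/w8.png

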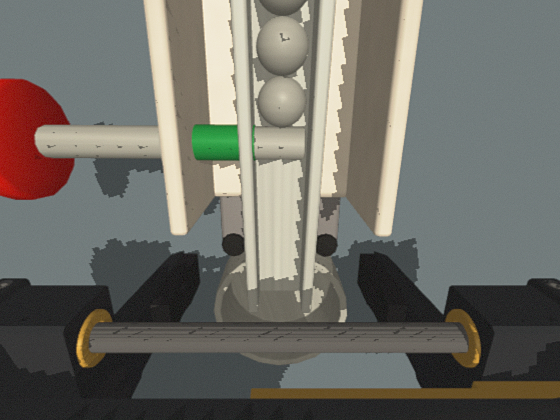

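Emit:
servo_tool(
  moves=[
    [[-3,0,7],0,1],
    [[-40,0,7],0,1],
    [[-80,0,7],0,1],
    [[-120,0,7],0,1],
    [[-144,-10,0],-7,1],
    [[-144,-30,-20],-14,1],
    [[-144,-50,-40],-21,1],
    [[-144,-70,-60],-28,1],
    [[-144,-80,-75],-35,1],
    [[-144,-80,-75],-42,1],
    [[-144,-80,-75],-49,1],
    [[-144,-80,-75],-56,1],
    [[-144,-80,-75],-63,1],
    [[-144,-80,-75],-70,1],
    [[-144,-80,-75],-77,1],
    [[-144,-80,-75],-84,1],
    [[-144,-80,-75],-90,1],
    [[-144,-80,-75],-90,1],
  ],
)

```text
t: 11.23
position: [0.5288, 0.2044, 0.1504]
orientation: [0.7, 0.102, 0.7, -0.103]
force: [0.3, -0.4, -0.8]
gripper_width: 0.0886
```

```bash
python3 - <<'E'
from h import *
plan([.529,.205,.039],73.1)
d=grab('wrist','w9.png')
for r in eyes.place_of('wrist','knob_head')[:2]: print(np.round(r['point'],1),round(r['conf'],2),np.round(atz(d,r['point'],.058),4))
s=grab('side','s9.png'); cv2.imwrite('pics/s9z.png',cv2.resize(s['frame'][170:280,200:340,::-1],None,fx=5,fy=5,interpolation=2))
s=grab('scene','c9.png'); cv2.imwrite('pics/c9z.png',cv2.resize(s['frame'][165:265,220:340,::-1],None,fx=5,fy=5,interpolation=2))
E
```

```text
t 11.23 pos [0.5288 0.2044 0.1504] yaw_y 73.3 xaxis [ 0. -0. -1.] q7 0.89 w 0.0886 F [ 0.3 -0.4 -0.8]
shift [111.4   0.6  -0. ] turn 0.22818805164270373
[278.7 215. ] 0.84 [0.5304 0.2036 0.058 ]
[290.  263.9] 0.16 [0.578 0.2   0.058]
```

View pics/w9.png

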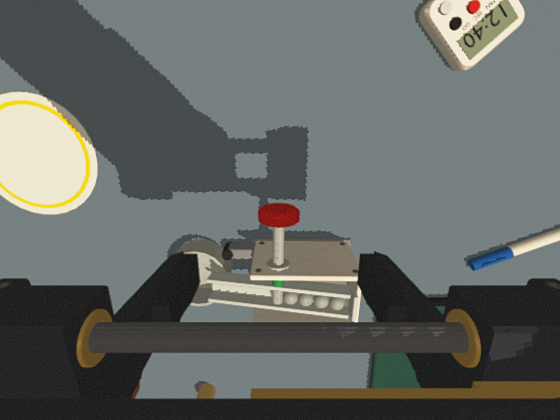

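View pics/c9z.png

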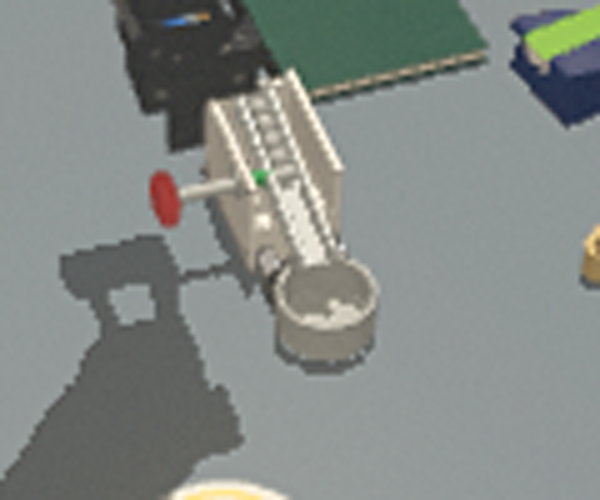

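Emit:
servo_tool(
  moves=[
    [[40,0,1],0,1],
    [[80,0,1],0,1],
    [[100,0,1],0,1],
    [[111,0,1],0,1],
    [[111,0,1],0,1],
    [[111,0,1],0,0.6],
    [[111,0,1],0,0.3],
    [[111,0,1],0,0.3],
    [[111,0,1],0,0.3],
    [[111,0,1],0,0.3],
    [[111,0,1],0,0.3],
    [[111,0,1],0,0.3],
  ],
  force=40,
)

```text
t: 12.43
position: [0.5299, 0.2051, 0.0396]
orientation: [0.7, 0.104, 0.699, -0.103]
force: [0.5, -0.8, -0.4]
gripper_width: 0.0436
```

```bash
python3 - <<'E'
from h import *
plan([.529,.205,.039],73.1)
d=grab('wrist','w10.png')
E
```

```text
t 12.43 pos [0.5299 0.2051 0.0396] yaw_y 73.2 xaxis [ 0.  0. -1.] q7 0.91 w 0.0436 F [ 0.5 -0.8 -0.4]
shift [ 0.6 -0.3 -0.9] turn 0.05924839524813308
```

View pics/w10.png

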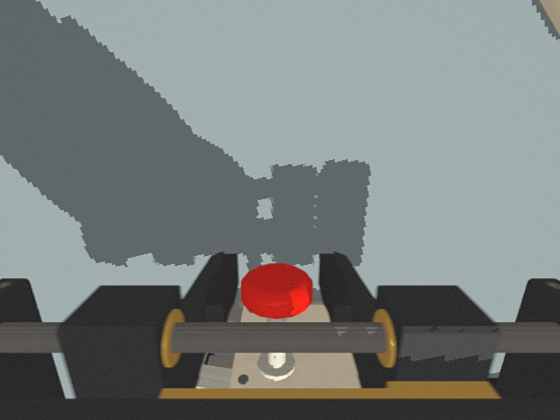

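Still closing; finish the grip, then pull.

Emit:
servo_tool(
  moves=[
    [[0,0,0],0,0.25],
    [[0,0,0],0,0.25],
    [[0,0,0],0,0.25],
    [[0,0,0],0,0.25],
    [[0,0,0],0,0.25],
  ],
)

```text
t: 12.9
position: [0.5296, 0.2045, 0.0393]
orientation: [0.699, 0.103, 0.7, -0.104]
force: [-1.7, -3.0, 4.7]
gripper_width: 0.0336
```

Emit:
servo_tool(
  moves=[
    [[0,0,-4],0,0.25],
    [[0,0,-8],0,0.25],
    [[0,0,-13],0,0.25],
    [[0,0,-18],0,0.25],
    [[0,0,-22],0,0.25],
    [[0,0,-26],0,0.25],
    [[0,0,-30],0,0.25],
    [[0,0,-32],0,0.25],
    [[0,0,-32],0,0.25],
    [[0,0,-32],0,0.25],
  ],
)

```text
t: 13.73
position: [0.5008, 0.2134, 0.0394]
orientation: [0.701, 0.104, 0.698, -0.104]
force: [6.1, -5.5, -2.2]
gripper_width: 0.0333
```

```bash
python3 - <<'E'
from h import *
plan([.5299,.2051,.0396],73.1)
d=grab('scene','c11.png'); cv2.imwrite('pics/c11z.png',cv2.resize(d['frame'][165:265,220:340,::-1],None,fx=5,fy=5,interpolation=2))
d=grab('wrist','w11.png')
E
```

```text
t 13.73 pos [0.5008 0.2134 0.0394] yaw_y 73.1 xaxis [ 0.003 -0.    -1.   ] q7 0.87 w 0.0333 F [ 6.1 -5.5 -2.2]
shift [-0.1  0.5 30.2] turn 0.007114907392605119
```

View pics/c11z.png

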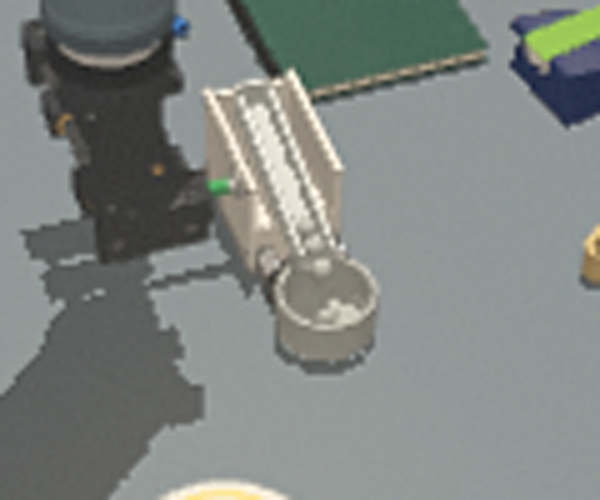

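View pics/w11.png

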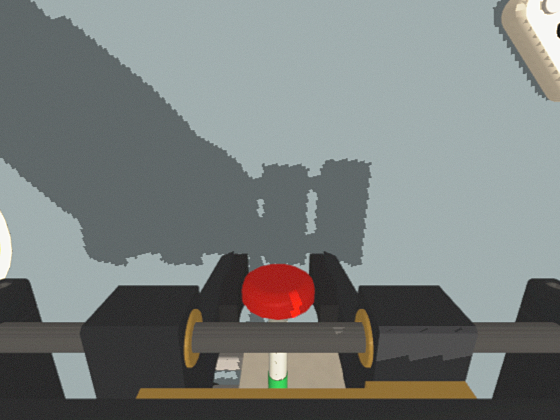

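Emit:
servo_tool(
  moves=[
    [[0,0,0],0,0.25],
    [[0,0,0],0,0.25],
    [[0,0,0],0,0.25],
    [[0,0,0],0,0.25],
    [[0,0,0],0,0.25],
    [[0,0,0],0,0.25],
    [[0,0,0],0,0.25],
    [[0,0,0],0,0.25],
    [[0,0,0],0,0.25],
    [[0,0,0],0,0.25],
    [[0,0,0],0,0.25],
    [[0,0,0],0,0.25],
    [[0,0,0],0,0.25],
    [[0,0,0],0,0.25],
    [[0,0,0],0,0.25],
    [[0,0,0],0,0.25],
    [[0,0,0],0,0.25],
    [[0,0,0],0,0.25],
  ],
)

```text
t: 15.33
position: [0.5009, 0.2134, 0.0394]
orientation: [0.701, 0.104, 0.698, -0.104]
force: [6.8, -5.8, -1.6]
gripper_width: 0.0335
```

```bash
python3 - <<'E'
from h import *
plan([.5299,.2051,.0396],73.1)
d=grab('scene','c12.png'); cv2.imwrite('pics/c12z.png',cv2.resize(d['frame'][165:265,220:340,::-1],None,fx=6,fy=6,interpolation=2))
E
```

```text
t 15.33 pos [0.5009 0.2134 0.0394] yaw_y 73.1 xaxis [ 0.003 -0.    -1.   ] q7 0.87 w 0.0335 F [ 6.8 -5.8 -1.6]
shift [-0.1  0.5 30.2] turn 0.0023363468389874242
```

View pics/c12z.png

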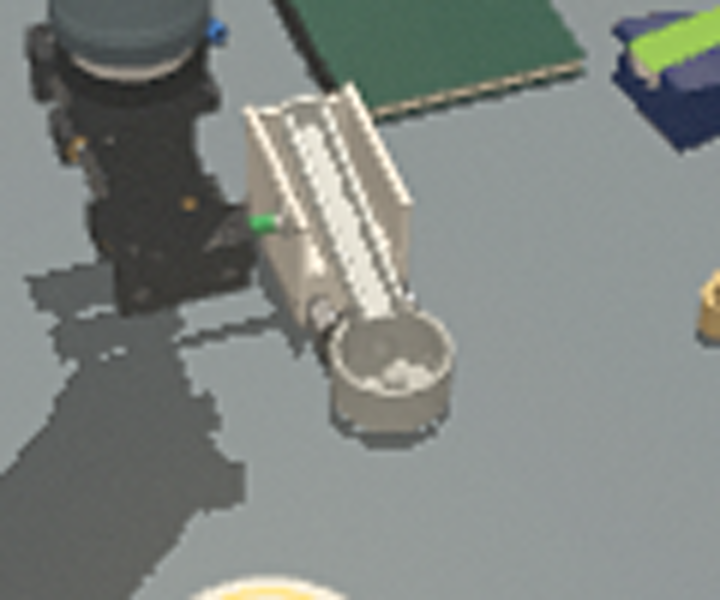

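Emit:
servo_tool(
  moves=[
    [[0,0,4],0,0.25],
    [[0,0,8],0,0.25],
    [[0,0,13],0,0.25],
    [[0,0,18],0,0.25],
    [[0,0,23],0,0.25],
    [[0,0,27],0,0.25],
    [[0,0,30],0,0.25],
    [[0,0,33],0,0.25],
    [[0,0,35],0,0.25],
    [[0,0,35],0,0.25],
  ],
)

```text
t: 16.22
position: [0.5296, 0.2045, 0.039]
orientation: [0.697, 0.103, 0.702, -0.104]
force: [-7.2, -3.0, 9.7]
gripper_width: 0.0332
```

```bash
python3 - <<'E'
from h import *
plan([.5299,.2051,.0396],73.1)
d=grab('wrist','w13.png')
E
```

```text
t 16.22 pos [0.5296 0.2045 0.039 ] yaw_y 73.2 xaxis [-0.006 -0.001 -1.   ] q7 0.91 w 0.0332 F [-7.2 -3.   9.7]
shift [-0.6  0.7  0.1] turn 0.1102731152049472
```

View pics/w13.png

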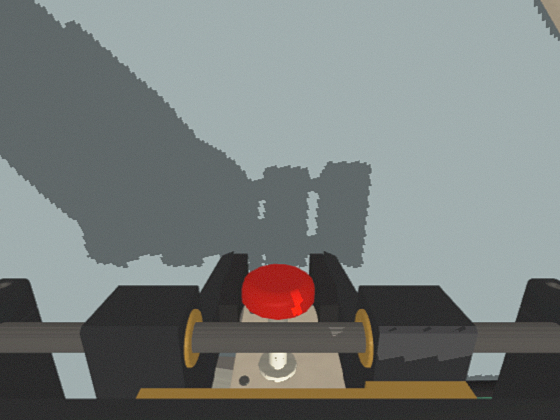

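Emit:
servo_tool(
  moves=[
    [[0,0,2],0,0.25],
    [[0,0,4],0,0.25],
    [[0,0,4],0,0.25],
  ],
)

```text
t: 16.52
position: [0.5297, 0.2044, 0.0387]
orientation: [0.695, 0.102, 0.704, -0.104]
force: [-16.8, -1.3, 17.1]
gripper_width: 0.0334
```

Emit:
servo_tool(
  moves=[
    [[0,0,-4],0,0.25],
    [[0,0,-5],0,0.6],
    [[0,0,-5],0,1],
    [[0,0,-5],0,1],
    [[0,0,-5],0,1],
    [[0,0,-5],0,1],
    [[0,0,-5],0,1],
    [[-10,0,-5],0,1],
    [[-40,0,-5],0,1],
    [[-80,0,-5],0,1],
    [[-110,0,-5],0,1],
    [[-110,0,-5],0,1],
  ],
)

```text
t: 17.52
position: [0.5356, 0.2058, 0.156]
orientation: [0.703, 0.106, 0.696, -0.102]
force: [1.3, 0.3, 0.3]
gripper_width: 0.0881
```

```bash
python3 - <<'E'
from h import *
plan([.5826,.103,.15],-16.9)
d=grab('wrist','w14.png')
for r in eyes.place_of('wrist','knob_head')[:2]: print(np.round(r['point'],1),round(r['conf'],2),np.round(atz(d,r['point'],.058),4))
d=grab('scene','c14.png'); cv2.imwrite('pics/c14z.png',cv2.resize(d['frame'][165:265,220:340,::-1],None,fx=6,fy=6,interpolation=2))
E
```

```text
t 17.52 pos [0.5356 0.2058 0.156 ] yaw_y 73.1 xaxis [ 0.01   0.005 -1.   ] q7 0.9 w 0.0881 F [1.3 0.3 0.3]
shift [  6.  -84.8  74.8] turn -89.97271329081494
[275.8 204.2] 0.72 [0.5299 0.2054 0.058 ]
```

View pics/w14.png

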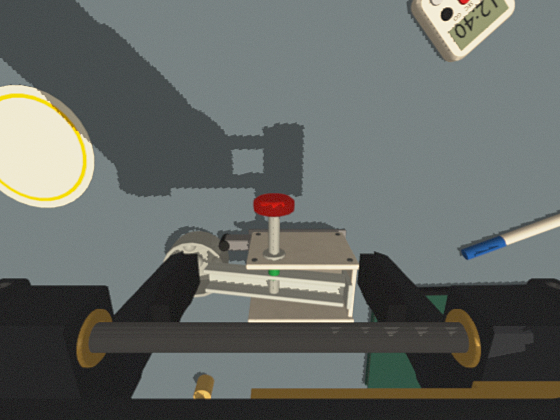

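View pics/c14z.png

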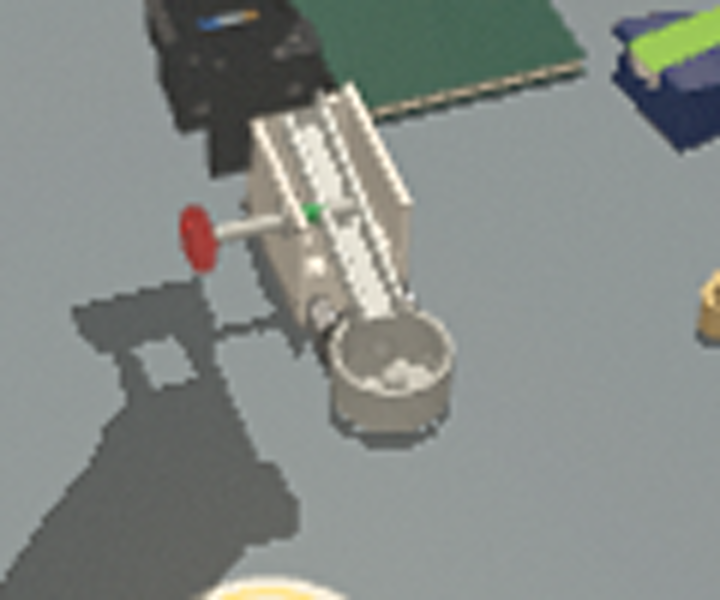

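Emit:
servo_tool(
  moves=[
    [[0,-20,15],7,1],
    [[0,-50,40],14,1],
    [[0,-86,75],21,1],
    [[0,-86,75],28,1],
    [[0,-86,75],35,1],
    [[0,-86,75],42,1],
    [[0,-86,75],49,1],
    [[0,-86,75],56,1],
    [[0,-86,75],63,1],
    [[0,-86,75],70,1],
    [[0,-86,75],77,1],
    [[0,-86,75],84,1],
    [[0,-86,75],90,1],
    [[0,-86,75],90,1],
  ],
)

```text
t: 18.83
position: [0.5774, 0.1002, 0.1476]
orientation: [-0.42, -0.567, -0.421, 0.57]
force: [-0.3, 0.7, -0.5]
gripper_width: 0.0879
```

```bash
python3 - <<'E'
from h import *
plan([.5824,.1018,.006],-16.9)
d=grab('wrist','w15.png')
E
```

```text
t 18.83 pos [0.5774 0.1002 0.1476] yaw_y -17.0 xaxis [-0.003 -0.002 -1.   ] q7 -0.22 w 0.0879 F [-0.3  0.7 -0.5]
shift [141.6   4.7  -3.3] turn -0.1401999476221647
```

View pics/w15.png

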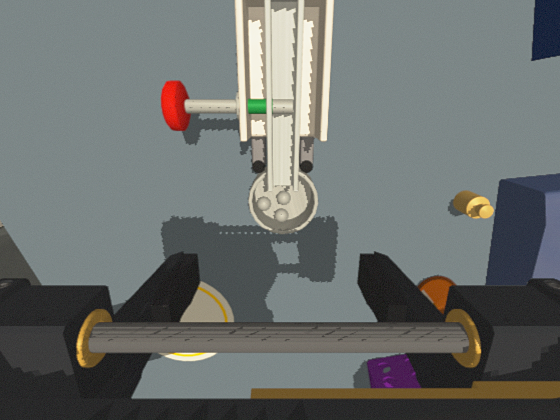

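Emit:
servo_tool(
  moves=[
    [[10,5,-3],0,1],
    [[50,5,-3],0,1],
    [[90,5,-3],0,1],
    [[120,5,-3],0,1],
    [[135,5,-3],0,1],
    [[141,5,-3],0,1],
    [[141,5,-3],0,1],
  ],
)

```text
t: 19.47
position: [0.5837, 0.1014, 0.0071]
orientation: [-0.421, -0.567, -0.422, 0.568]
force: [-1.1, -0.4, -0.2]
gripper_width: 0.0879
```

Emit:
servo_tool(
  moves=[
    [[0,0,0],0,0.5],
    [[0,0,0],0,0.5],
    [[0,0,0],0,0.5],
    [[0,0,0],0,0.5],
    [[0,0,0],0,0.5],
    [[0,0,0],0,0.5],
    [[0,0,0],0,0.5],
  ],
  force=25,
)

```text
t: 20.05
position: [0.5825, 0.1029, 0.0093]
orientation: [-0.42, -0.567, -0.423, 0.568]
force: [-6.8, 0.9, 8.5]
gripper_width: 0.0643
```

```bash
python3 - <<'E'
from h import *
plan([.4240,-.013,.006],-16.9)
d=grab('wrist','w16.png')
E
```

```text
t 20.05 pos [0.5825 0.1029 0.0093] yaw_y -16.8 xaxis [-0.003  0.002 -1.   ] q7 -0.13 w 0.0643 F [-6.8  0.9  8.5]
shift [   3.6 -118.3  156.7] turn 0.12000639541440705
```

View pics/w16.png

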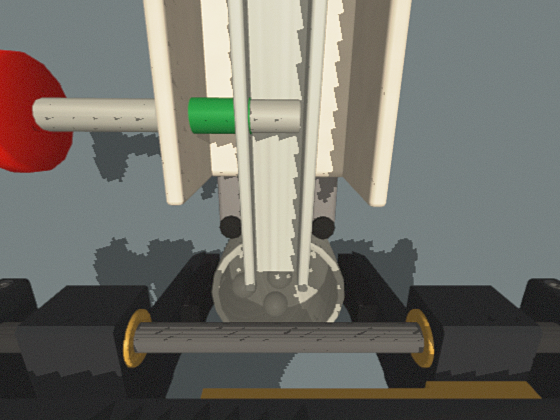

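Emit:
servo_tool(
  moves=[
    [[0,0,3],0,0.5],
    [[0,0,10],0,0.5],
    [[0,0,20],0,0.5],
    [[0,0,30],0,0.5],
    [[0,0,38],0,0.5],
    [[-5,0,42],0,0.5],
    [[-10,0,43],0,0.5],
    [[-10,0,43],0,0.5],
  ],
)

```text
t: 20.77
position: [0.5716, 0.0588, 0.0189]
orientation: [-0.421, -0.568, -0.421, 0.568]
force: [1.0, -0.0, -2.2]
gripper_width: 0.0639
```

```bash
python3 - <<'E'
from h import *
plan([.4240,-.013,.006],-16.9)
d=grab('wrist','w17.png')
s=atz(d,(279,285),.033)
E
```

```text
t 20.77 pos [0.5716 0.0588 0.0189] yaw_y -16.9 xaxis [ 0.    -0.001 -1.   ] q7 -0.06 w 0.0639 F [ 1.  -0.  -2.2]
shift [  13.  -120.3  111.7] turn -0.04165204358137942
```

View pics/w17.png

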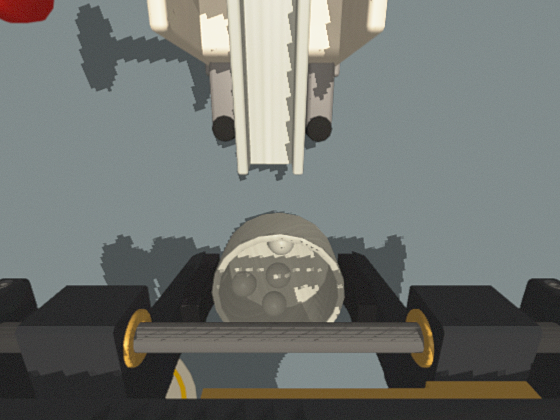

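Emit:
servo_tool(
  moves=[
    [[0,-8,7],0,0.5],
    [[0,-22,20],0,0.5],
    [[0,-38,36],0,0.5],
    [[0,-56,52],0,0.5],
    [[0,-74,69],0,0.5],
    [[0,-92,86],0,0.5],
    [[0,-106,99],0,0.5],
    [[0,-115,107],0,0.5],
    [[0,-120,112],0,0.5],
    [[0,-120,112],0,0.5],
    [[4,-120,112],0,0.5],
    [[8,-120,112],0,0.5],
    [[10,-120,112],0,0.5],
    [[10,-120,112],0,0.5],
  ],
)

```text
t: 21.98
position: [0.4262, -0.0112, 0.0086]
orientation: [0.422, 0.568, 0.421, -0.567]
force: [-1.0, 0.3, 12.0]
gripper_width: 0.064
```

```bash
python3 - <<'E'
from h import *
plan([.4240,-.013,.006],-16.9)
d=grab('scene','c18.png'); cv2.imwrite('pics/c18z.png',cv2.resize(d['frame'][220:330,200:340,::-1],None,fx=5,fy=5,interpolation=2))
E
```

```text
t 21.98 pos [ 0.4262 -0.0112  0.0086] yaw_y -16.8 xaxis [ 0.002  0.001 -1.   ] q7 0.13 w 0.064 F [-1.   0.3 12. ]
shift [ 2.6 -1.6  2.3] turn 0.10902045164557705
```

View pics/c18z.png

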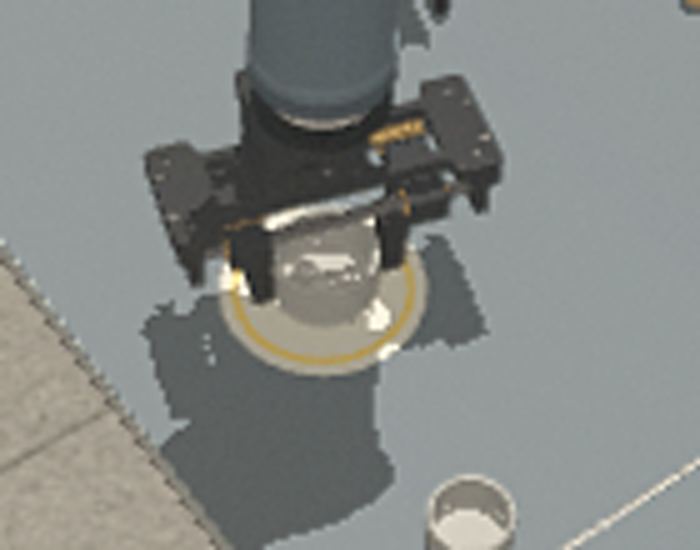

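Standing on the mat with 12 N contact. Releasing and lifting away.

Emit:
servo_tool(
  moves=[
    [[-1,0,0],0,0.6],
    [[-1,0,0],0,1],
    [[-1,0,0],0,1],
    [[-1,0,0],0,1],
    [[-1,0,0],0,1],
    [[-1,0,0],0,1],
    [[-10,0,0],0,1],
    [[-40,0,0],0,1],
    [[-80,0,0],0,1],
    [[-120,0,0],0,1],
    [[-160,0,30],0,1],
    [[-200,0,70],0,1],
    [[-200,0,110],0,1],
    [[-200,0,110],0,1],
  ],
)

```text
t: 23.2
position: [0.3922, -0.1208, 0.2111]
orientation: [0.421, 0.57, 0.419, -0.567]
force: [-0.2, -0.2, -0.2]
gripper_width: 0.0883
```

```bash
python3 - <<'E'
from h import *
plan([.4240,-.013,.006])
d=grab('scene','c19.png'); cv2.imwrite('pics/c19z.png',cv2.resize(d['frame'][150:330,200:400,::-1],None,fx=3.3,fy=3.3,interpolation=2))
d=grab('wrist','w19.png')
for n in ('jar_center','mat_center'):
  for r in eyes.place_of('wrist',n)[:2]: print(n,np.round(r['point'],1),round(r['conf'],2),np.round(atz(d,r['point'],.0165 if n[0]=='j' else 0),4))
E
```

```text
t 23.2 pos [ 0.3922 -0.1208  0.2111] yaw_y -17.0 xaxis [ 0.005  0.    -1.   ] q7 0.08 w 0.0883 F [-0.2 -0.2 -0.2]
shift [ 205.3   -2.1 -112.1] turn None
jar_center [299.5 234.2] 0.69 [ 0.3983 -0.1913  0.0165]
jar_center [279.6  76.8] 0.57 [ 0.4276 -0.0131  0.0165]
```

View pics/w19.png

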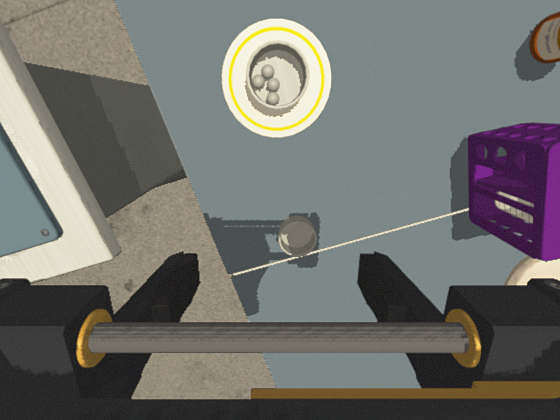

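View pics/c19z.png

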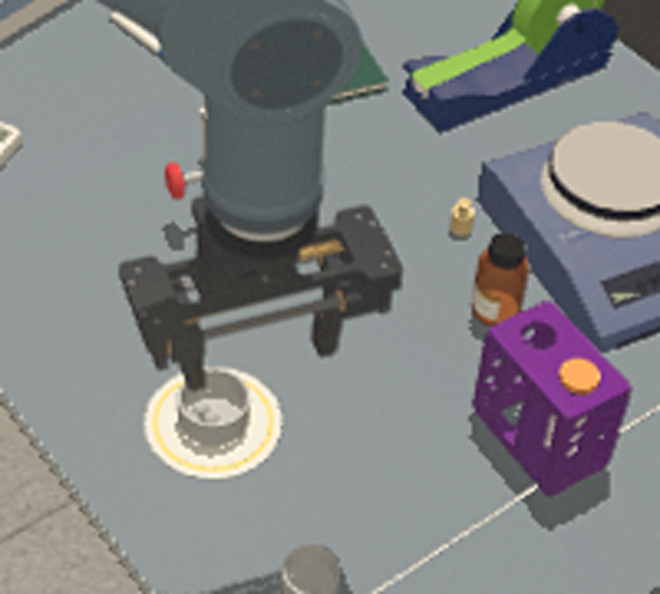

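Four balls are in the jar, which stands near the middle of the mat with nothing touching it. Handing in.

```bash
python3 - <<'E'
from h import *
print(env.job_done(), env.get_obs()['t'])
E
```

```text
the job is handed in; nothing more can be done
the job is handed in; nothing more can be done
```

The job is done and handed in at about 23 s on the robot's clock, well under the 72 s limit; no verdict was reported.

- **Jar to dispenser:** I slid the larger steel jar under the spout until it stopped moving and the push force rose to about 11 N. In the image it sat within about 1 mm of centre between the posts. I did not check contact with each post separately.
- **Knob:** I pinched the head and pulled it out about 30 mm, and the green band showed. I waited until the channel was empty, then pushed it back under about 17 N. It ended within 1 mm of where it started.
- **Jar to mat:** I carried the loaded jar to the mat, set it down, let go and moved clear.

The last wrist picture shows all four balls in the upright jar. The jar is near the mat's centre, at (0.428, -0.013) against a mat centre of about (0.424, -0.013), and wholly on the mat.

The wrist force was back to about zero at the end. The bottle, brass weight and purple box look unmoved in the final pictures. The timer and marker are only partly visible in the last scene picture, but the arm went nowhere near them. One check failed: the network did not report the mat in the final wrist picture, so for the mat I relied on the picture and my earlier measurements.

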